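# Press a tin's lid home with the bench lid press

## Robot

A 6-joint arm with a two-finger parallel gripper is mounted at the origin on the work surface. World frame = base frame: x ahead of the robot, y to its left, z up, the work surface at z = 0. Lengths are in m, angles in rad, forces in N, time in s.
With the tool pointing down it reaches from about 0.325 to 0.85 m from the base axis. Payload 4.4 kg.
Tool frame: the origin (TCP) lies between the finger pads, 19 mm behind the fingertips; this is the grasp point; z points along the fingers, y is the line along which they close (so a half turn about z gives the same grasp; the last joint's range is limited). The gripper opens to 94 mm and grips with 3 to 60 N. Pads are 16 mm wide; open, the fingers measure 119 mm over their backs; the gripper's body (75 mm by 177 mm) begins 78 mm behind the grasp point.
Start: joints at [-1.468, 0.207, 1.542, -0, 1.393, -0.15], TCP at [0.144, -0.557, 0.224] pointing down, gripper open.
Joint ranges: [-2.73, 2.73], [-0.86, 2.22], [0.23, 2.46], [-1.11, 4.25], [0.08, 2.63], [-2.82, 2.82]. Speed limits (rad/s): [2.79, 2.79, 3.14, 3.14, 3.14, 3.14].

## Interface

Orientations are given as a rotation vector (axis times angle).
In Python, from rig import arm gives the robot as it stands.
- The arm moves only by the tool play_rows, never from a script. Its argument "plan" is a list of rows, each a list of 7 numbers: the shift along the tool's x, y, z in units of 5 cm (1.0 is 5 cm), then the turn, a rotation vector about the tool's x, y, z in units of 0.08 rad (1.0 is 0.08 rad), then the finger opening in mm, from 0 to 94. A call has 1 to 10 rows; each row shifts and turns the commanded pose from where the row before left it, along the tool's axes as they then stand; what a row does not reach is not made up. A row lasts 1/8 s, in which the tool goes at most 62.5 mm and 10.7 degrees, less where a joint would pass 70% of its speed; a pose out of reach is approached as far as the arm can. A call with a number of a shift or a turn outside -1 to 1 is refused whole. A call with a gripper value outside its range is refused whole. The fingers move at their own pace and stop on an object; the grip force is fixed at half the most. Time passes only in rows, so rows that do not move let the fingers close. It gives the time, the measured TCP pose, the force, the opening and the grip force at its end, in the units of the state.
- arm.sense(): the state, without advancing time (a new reading comes with each control period).
- arm.read_camera(name): name is "scene" or "top" or "wrist"; returns a dict with "image" (420x560x3 uint8, red, green, blue), "fx", "fy", "cx", "cy" (pixels), "position" and "orientation" of the camera in the world. Camera axes: x right, y down, z forward; pixel columns grow to the right and rows downward; lengths in m; the calibration is good to about 2 mm. A picture is of the moment at which its call begins. There is no depth.
- arm.job_done(): hands the job in; it is judged then, once.
The state is a dict: "time": time; "qpos": joint angles; "dq": joint speeds; "tau": joint torques, N m; "ee_pos": TCP position; "eef_rot": TCP orientation; "ft_force": force on the tool from outside, world axes, zero at the start; "ft_torque": the same for the moment, N m; "finger_gap": opening from 0.0 (shut) to 1.0 (fully open); "grip_force": force on a finger pad.
Only numpy, scipy, OpenCV 4.12 (cv2) and the standard library are available. Lean on these libraries where they do the work, as an engineer would, in place of code of your own. Each camera call takes 0.05 s, during which the arm holds its last target. There are 200 camera calls.

## Task

One tin on the bench still has its lid standing proud: stand it centred on the anvil of the lid press, let go, then push the press's spring pedal right down to its stop, hold it there a moment so that the lid is pressed fully home, and let the pedal come back up. Then take the tin out and stand it on the floor of the packing tray beside the two packed tins. The tin is full and not yet sealed: keep it upright and never drop it, close it only with the press, and leave everything else where it is.

Things in the scene. Friction and masses are not known exactly. Their poses are not given: they have to be found in the camera images.
- tin: The tin to close: round aluminium can, 54 mm diameter to 49 mm height, then a 51 mm neck, with a steel slip lid standing 5 to 7 mm proud (66 to 68 mm high overall, 61 closed; bare neck shows below the lid). 0.1 to 0.2 kg. Origin: centre of underside, z up. Starts upright at the robot's right in one of two places, a closed tin in the other. Grip the can, TCP about 30 mm up.
- lid (a joint): How far the lid has been pushed down, m: 0 = fully proud, 0.007 = fully home. Starts at 0 to 0.002. It moves only under more than about 10 N and stays where it is pushed.
- lid_top (a point): Centre of the top face of that lid (54 mm in diameter, skirt 12 mm high).
- press: Lid press, fixed: grey base x -55 to 110, y +-65, 20 mm high; two 18 mm posts at x 70, y +-48; crosshead block over the anvil, x -20 to 92, y +-60, z 174 to 206 mm. Origin on the table below the anvil's centre; local -x is the open front, facing the robot within 0.25 rad. Enter from the front (along +x), tool tilted about 40 deg, fingertips forward, one finger each side (+-y).
- platen (a point): Centre of the underside of the round platen (48 mm in diameter, 10 mm thick, on a 16 mm ram) over the anvil: 125 mm above the table with the pedal up, 27 to 29 mm above a proud lid. It goes straight down 33.5 mm in proportion to the pedal's angle, so the anvil cannot be reached from straight above.
- pedal_hinge (a point): On the pedal's hinge axis, parallel to the press's local y, 158 mm behind the pad (press-local x 70, y -110 mm, 45 mm above the table). The pedal is a flat steel bar 22 mm wide from here to the pad; the pad moves on an arc about this point, shifting forward or back by only about 5 mm.
- anvil (a point): Centre of the top face of the anvil, a steel disc 62 mm in diameter, 30 mm above the table; axes parallel to those of the press. The tin's underside rests here.
- pedal (a joint): Pedal angle, rad: 0 = up (spring rest), 0.36 = down on its stop. It springs back when let go.
- pedal_pad (a point): Centre of the top of the pedal's black rubber pad, 52 x 46 mm, beside the press on its local -y side. About 83 mm above the table when up (rising to the front by 0.22 rad), about 27 mm down on the stop (falling by 0.14 rad). With a tin in the press the push here grows from about 4 N to 14 N (8 N without a tin), then steeply at the stop.
- tray: Packing tray, fixed, black plastic open box 260 x 200 x 35 mm outside, walls and floor 5 mm, at the robot's left; origin at the centre of its underside, local x along its long side, away from the robot. Two packed tins stand in its far half (local x about 75, y about +-50 mm); the near half is empty.
- tray_free (a point): Centre of the empty near half of the tray, on its inner floor (tray-local x = -60 mm, 5 mm above the table).
- closed_tin: A tin like the other, but its lid is already home; 54 mm in diameter, 61 mm high; origin at the centre of its underside, z up. Leave it.
- packed_tin_1: Closed tin in the tray's far half, left (+y); 54 mm in diameter, 61 mm high; origin at the centre of its underside, z up. Leave it.
- packed_tin_2: Closed tin in the tray's far half, right (-y); 54 mm in diameter, 61 mm high; origin at the centre of its underside, z up. Leave it.
- jar: Closed glass jar, 64 mm in diameter, 95 mm high, beyond the tins at the right; origin at the centre of its underside. Leave it.
- snips: Trimming snips lying flat, about 135 x 50 x 12 mm, in front of the press; origin near the pivot, x towards the blades. Leave them.
- lids: Pile of three spare steel lids, 54 mm in diameter, 36 mm high, between robot and pedal; origin at the centre of its underside. Leave it.
There are look-alikes about, which are no part of the job. What is shaped like the tin but orange is not meant.

How it is judged:
On the way, in this order (a step that is already met when the one before it is completed fails the run):
1. the tin stands centred on the anvil, let go, its lid still proud (horizontal distance between tin and anvil below 0.012 m and z of tin in the frame of anvil between -0.003 and 0.003 m and angle between tin's own z axis and vertical below 0.08 rad and contact force between tin and the fingers below 0.1 N and value of joint lid below 0.004 m and value of joint pedal below 0.1 rad), for 0.2 s.
2. the pedal is down on its stop with the tin on the anvil, and the lid is home (horizontal distance between tin and anvil below 0.012 m and z of tin in the frame of anvil between -0.003 and 0.003 m and angle between tin's own z axis and vertical below 0.08 rad and value of joint pedal above 0.335 rad and value of joint lid above 0.0052 m), for 0.3 s.
3. the pedal is let back up, the tin still on the anvil (horizontal distance between tin and anvil below 0.012 m and z of tin in the frame of anvil between -0.003 and 0.003 m and angle between tin's own z axis and vertical below 0.08 rad and value of joint pedal below 0.06 rad), for 0.1 s.
At the end, for the whole second after the job is handed in: The tin stands upright (within 0.08 rad), at rest and released, on the floor of the tray (underside within 3 mm of the floor), its lid within 1.8 mm of fully home, and the pedal is back up (below 0.06 rad) (x of tin in the frame of tray between -0.11 and 0.11 m and y of tin in the frame of tray between -0.08 and 0.08 m and z of tin in the frame of tray between 0.002 and 0.008 m and angle between tin's own z axis and vertical below 0.08 rad and linear speed of tin below 0.02 m/s and contact force between tin and the fingers below 0.1 N and value of joint lid above 0.0052 m and value of joint pedal below 0.06 rad); the robot touches nothing.
It fails at once if the tin is tipped more than 35 degrees (angle between tin's own z axis and vertical above 0.61 rad).
It fails at once if the tin is dropped (falls free by more than about 25 mm, faster than 0.7 m/s) (linear speed of tin above 0.7 m/s and contact force between tin and the fingers below 0.1 N).
It fails at once if a closed tin, on the table or in the tray, is displaced by more than 30 mm (distance of any of closed_tin, packed_tin_1, packed_tin_2 from where it was at the start of the episode above 0.03 m).
It fails at once if the jar, snips or spare lids are displaced by more than 30 mm (distance of any of jar, snips, lids from where it was at the start of the episode above 0.03 m).
It also fails if it takes over 72 s, if anything falls off the work surface, if the arm or the gripper's body presses on something with over 40 N, if the wrist force passes 120 N, or if a joint passes its speed limit or range.

## Working session

There is one attempt and no reset: what is moved stays moved. The work goes in short steps, Python scripts to look and compute and a tool call to move; the robot and the scene stay as the last step left them, time stands still between calls to the robot, and variables do not carry over. Pictures are saved under pics/ and viewed, at most 10 in all, crops included, and the job is handed in when it is done.

Besides the shell and the picture viewer there is one more tool, called after "Emit:" as name([rows], argument=value, ...), one row to a line, values as JSON. play_rows: Moves the arm, as the interface text tells. Its arguments: {"type":"object","properties":{"plan":{"type":"array","items":{"type":"array","items":{"type":"number"}}}},"required":["plan"]}

```bash
mkdir -p pics; ls; cat > h.py <<'E'
import numpy as np, cv2
from scipy.spatial.transform import Rotation as R
from rig import arm
def cam(n,save=None):
    c=arm.read_camera(n)
    if save: cv2.imwrite('pics/'+save+'.png',c['image'][:,:,::-1])
    return c
def rot(o):
    o=np.array(o,float)
    return R.from_matrix(o) if o.shape==(3,3) else (R.from_rotvec(o) if o.size==3 else R.from_quat(o))
def ray(c,u,v,z):
    d=rot(c['orientation']).apply([(u-c['cx'])/c['fx'],(v-c['cy'])/c['fy'],1]); p=np.array(c['position'])
    return p+d*(z-p[2])/d[2]
def proj(c,P):
    q=rot(c['orientation']).inv().apply(np.array(P)-c['position'])
    return np.c_[q[...,0]/q[...,2]*c['fx']+c['cx'],q[...,1]/q[...,2]*c['fy']+c['cy']]
E
python3 - <<'E'
from h import *
import pickle
D={}
for n in ['scene','top','wrist']:
    c=cam(n,n+'0');D[n]=c;print(n,{k:np.round(v,3) for k,v in c.items() if k!='image'})
pickle.dump(D,open('c0.pkl','wb'))
print(arm.sense())
a=cv2.imread('pics/scene0.png');b=cv2.imread('pics/top0.png')
E
```

```text
pics
scene {'fx': np.float64(394.9), 'fy': np.float64(394.9), 'cx': np.float64(279.596), 'cy': np.float64(201.685), 'position': array([ 0.956, -0.746,  0.896]), 'orientation': array([-2.3  , -0.558,  0.246])}
top {'fx': np.float64(493.746), 'fy': np.float64(493.746), 'cx': np.float64(270.623), 'cy': np.float64(220.18), 'position': array([ 0.461, -0.021,  1.222]), 'orientation': array([-2.148,  2.199, -0.117])}
wrist {'fx': np.float64(327.378), 'fy': np.float64(327.378), 'cx': np.float64(282.902), 'cy': np.float64(202.747), 'position': array([ 0.212, -0.54 ,  0.383]), 'orientation': array([ 2.324, -1.798, -0.225])}
{'time': 0.15, 'qpos': array([-1.46849309e+00,  2.07273071e-01,  1.54259800e+00,  3.05695056e-05,
        1.39350453e+00, -1.50468818e-01]), 'dq': array([ 0.00080483, -0.00103939, -0.00442009, -0.00122651,  0.00103052,
       -0.0003626 ]), 'tau': array([-3.27132284e-04, -3.71314788e+01, -2.81814855e+01,  6.97524869e-02,
        3.27205716e-02, -9.23149173e-05]), 'ee_pos': array([ 0.14375665, -0.55613587,  0.22334299]), 'eef_rot': array([-3.11476861e+00, -3.95764185e-01, -1.14620481e-04]), 'ft_force': array([-0.01955723,  0.13028471,  0.43218211]), 'ft_torque': array([ 0.00505945, -0.03182192,  0.05595043]), 'grip_force': 0.0, 'finger_gap': 0.9990027481375784}
```

View pics/top0.png

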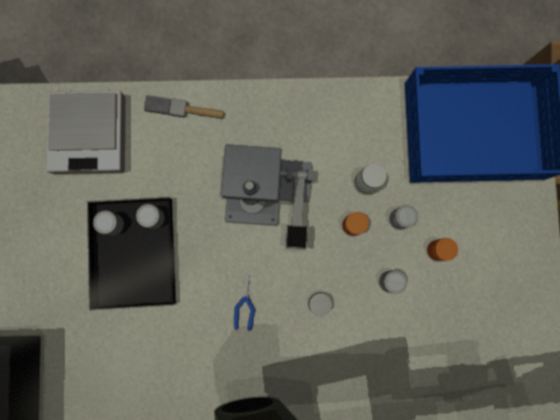

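View pics/scene0.png

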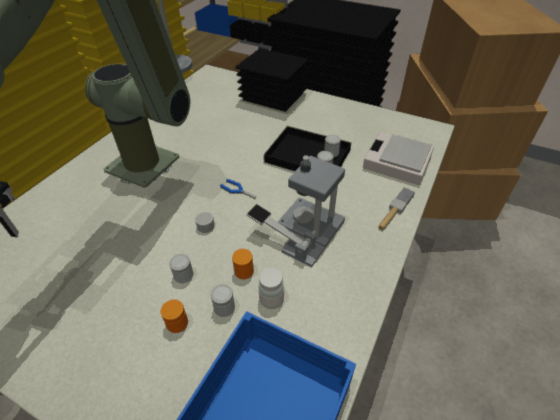

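View pics/wrist0.png

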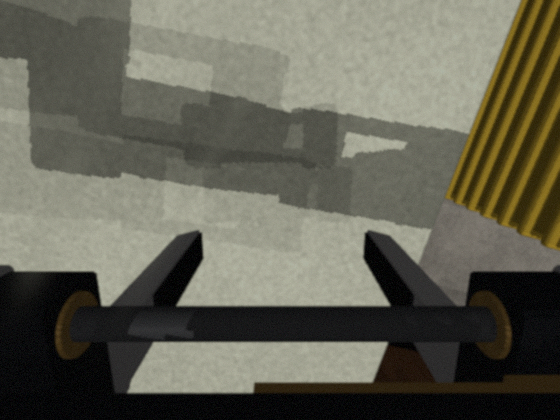

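Top view: silver tins at (404,217) and (394,281), orange look-alikes (357,223) and (443,250), jar (372,178), lids (320,303), snips (245,312), press (252,185), pad (297,236), tray (132,253) with its tins at (107,222) and (149,215). The scene view has the silver tins at (222,300) and (180,267). I'll enlarge those two.

```bash
python3 - <<'E'
from h import *
import pickle
D=pickle.load(open('c0.pkl','rb'));s=D['scene']['image'][:,:,::-1];t=D['top']['image'][:,:,::-1]
a=cv2.resize(s[240:330,155:255],(800,720)[:2],interpolation=cv2.INTER_CUBIC)[:, :]
a=cv2.resize(s[245:325,155:255],(500,400),interpolation=cv2.INTER_CUBIC)
b=cv2.resize(t[140:260,215:325],(275,300),interpolation=cv2.INTER_CUBIC)
c=cv2.resize(t[195:305,370:425],(150,300),interpolation=cv2.INTER_CUBIC)
can=np.zeros((600,800,3),np.uint8);can[:400,:500]=a;can[:300,510:785]=b;can[300:600,510:660]=c
cv2.imwrite('pics/crop1.png',can)
c=D['top']
for n,u,v,z in [('far',404,217,.061),('near',394,281,.061),('pad',297,236,.083),('anvilbase fl',225,224,.02),('fr',279,223,.02),
 ('cross fl',222,198,.206),('cross fr',281,200,.206),('cross bl',225,146,.206),('cross br',282,149,.206),('trayNL',90,308,.035),('NR',176,302,.035),('FL',88,203,.035),('FR',171,199,.035),('p1',107,222,.061),('p2',149,215,.061),('jar',372,178,.095),('hinge',309,170,.05),('lids',320,303,.036)]:
    print(n,ray(c,u,v,z).round(3))
E
```

```text
far [ 0.578 -0.347  0.061]
near [ 0.428 -0.316  0.061]
pad [ 0.538 -0.091  0.083]
anvilbase fl [0.575 0.081 0.02 ]
fr [ 0.575 -0.051  0.02 ]
cross fl [0.612 0.07  0.206]
cross fr [ 0.605 -0.052  0.206]
cross bl [0.722 0.063 0.206]
cross br [ 0.713 -0.057  0.206]
trayNL [0.382 0.402 0.035]
NR [0.391 0.198 0.035]
FL [0.633 0.41  0.035]
FR [0.638 0.209 0.035]
p1 [0.583 0.355 0.061]
p2 [0.597 0.256 0.061]
jar [ 0.667 -0.267  0.095]
hinge [ 0.698 -0.126  0.05 ]
lids [ 0.38  -0.143  0.036]
```

View pics/crop1.png

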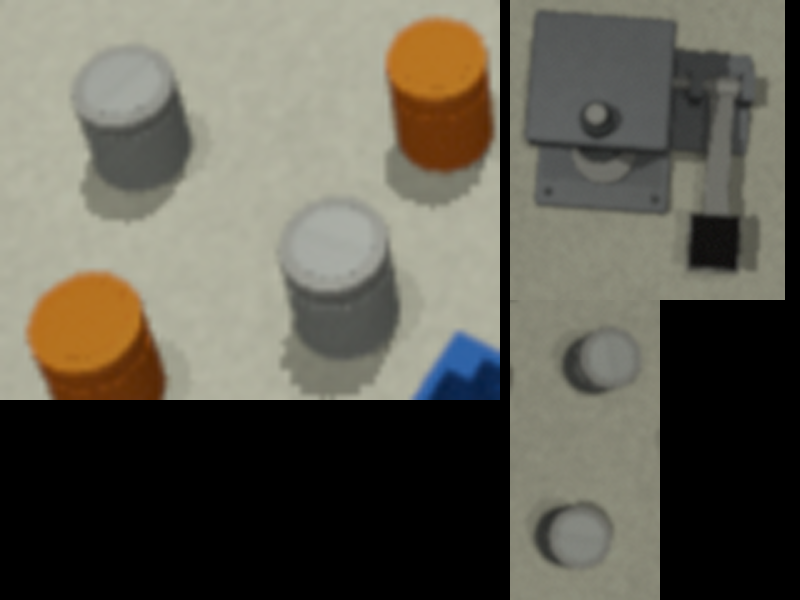

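```bash
cat >> h.py <<'E'
def tool(yaw,T=0.7):
    c,s=np.cos(T),np.sin(T)
    return R.from_euler('z',yaw)*R.from_matrix(np.array([[c,0,s],[0,-1,0],[s,0,-c]]).T)
def plan(pos,Rt,start=None,n=None):
    st=arm.sense(); p,r=(st['ee_pos'],R.from_rotvec(st['eef_rot'])) if start is None else start
    dR=(r.inv()*Rt).as_rotvec()
    n=n or max(1,int(np.ceil(max(np.linalg.norm(np.array(pos)-p)/.05,np.abs(dR).max()/.08,np.linalg.norm(dR)/.17))))
    # same tool-frame turn each row; straight line in the world
    k=0
    for i in range(n):
        ri=r*R.from_rotvec(dR*i/n)
        print(i,np.round(ri.inv().apply((np.array(pos)-p)/n)/.05,3),np.round(dR/n/.08,3))
    return pos,Rt
E
python3 - <<'E'
from h import *
import pickle
D=pickle.load(open('c0.pkl','rb'));st=arm.sense();r=R.from_rotvec(st['eef_rot']);w=D['wrist']
print(r.inv().apply(w['position']-st['ee_pos']).round(3),(r.inv()*rot(w['orientation'])).as_matrix().round(3))
# proud test: triangulate lid-top ellipse centre from scene and top
def cen(c,u,v,rad=14):
    g=cv2.cvtColor(c['image'],cv2.COLOR_RGB2HSV);p=c['image'][v-rad:v+rad,u-rad:u+rad].astype(int)
    m=((p[...,0]-p[...,2])<6)&(p.mean(2)>p.mean(2)[(p[...,0]-p[...,2])<6].max()-45)
    n,l,s,cc=cv2.connectedComponentsWithStats(m.astype(np.uint8));k=1+s[1:,4].argmax()
    return cc[k]+[u-rad,v-rad],s[k,4]
for n,a,b in [('near',(180,262),(394,281)),('far',(222,294),(404,217))]:
    A,na=cen(D['scene'],*a);B,nb=cen(D['top'],*b)
    z=[.055,.061,.067,.073]
    print(n,A,na,B,nb,[(zz,(ray(D['scene'],*A,zz)-ray(D['top'],*B,zz))[:2].round(4)) for zz in z])
print('view');plan([.31,-.25,.17],tool(-.5))
E
```

```text
[ 0.07   0.001 -0.16 ] [[ 0.    -0.969 -0.245]
 [ 1.     0.     0.   ]
 [-0.    -0.245  0.969]]
near [178.98675497 261.42384106] 151 [395.38793103 281.63793103] 232 [(0.055, array([-0.002 ,  0.0028])), (0.061, array([ 0.0016, -0.0018])), (0.067, array([ 0.0052, -0.0064])), (0.073, array([ 0.0088, -0.011 ]))]
far [221.0880829  293.05181347] 193 [406.5375     215.65833333] 240 [(0.055, array([-0.0053,  0.0075])), (0.061, array([-0.002 ,  0.0029])), (0.067, array([ 0.0013, -0.0017])), (0.073, array([ 0.0047, -0.0062]))]
view
0 [ 0.475 -0.509  0.108] [-0.331  0.833  0.901]
1 [ 0.429 -0.545  0.124] [-0.331  0.833  0.901]
2 [ 0.38  -0.578  0.136] [-0.331  0.833  0.901]
3 [ 0.328 -0.607  0.144] [-0.331  0.833  0.901]
4 [ 0.274 -0.633  0.148] [-0.331  0.833  0.901]
5 [ 0.217 -0.654  0.147] [-0.331  0.833  0.901]
6 [ 0.16  -0.672  0.142] [-0.331  0.833  0.901]
7 [ 0.102 -0.685  0.133] [-0.331  0.833  0.901]
8 [ 0.044 -0.693  0.119] [-0.331  0.833  0.901]
9 [-0.014 -0.697  0.102] [-0.331  0.833  0.901]
```

Far tin's lid is about 6 mm higher than the near tin's, so it looks like the proud one. I'll move to a tilted viewpoint to confirm from the side.

Emit:
play_rows([
  [0.475,-0.51,0.11,-0.33,0.83,0.9,94],
  [0.43,-0.545,0.124,-0.33,0.83,0.9,94],
  [0.38,-0.58,0.136,-0.33,0.83,0.9,94],
  [0.33,-0.61,0.144,-0.33,0.83,0.9,94],
  [0.27,-0.63,0.148,-0.33,0.83,0.9,94],
  [0.22,-0.65,0.147,-0.33,0.83,0.9,94],
  [0.16,-0.67,0.142,-0.33,0.83,0.9,94],
  [0.1,-0.685,0.133,-0.33,0.83,0.9,94],
  [0.044,-0.69,0.12,-0.33,0.83,0.9,94],
  [-0.014,-0.7,0.1,-0.33,0.83,0.9,94],
])

```text
time: 1.4
ee_pos: [0.317, -0.2587, 0.178]
eef_rot: [2.724, -0.696, 0.977]
ft_force: [10.7, 9.4, -5.9]
finger_gap: 1.0
grip_force: 0.0
```

```bash
python3 - <<'E'
from h import *
import pickle
st=arm.sense();print(st['ee_pos'],(tool(-.5).inv()*R.from_rotvec(st['eef_rot'])).as_rotvec(),st['time'],st['qpos'].round(2))
c=cam('wrist','wrist1');pickle.dump(c,open('w1.pkl','wb'))
print(proj(c,np.array([[.578,-.347,.061],[.428,-.316,.061],[.578,-.347,0]])))
cv2.imwrite('pics/wrist1b.png',cv2.resize(c['image'][:,:,::-1],(800,600),interpolation=cv2.INTER_CUBIC))
E
```

```text
[ 0.31698759 -0.25870734  0.17799563] [ 0.00171531 -0.01155198  0.00119709] 1.4 [-1.29 -0.61  2.46  0.63  0.87  0.48]
[[242.29832886  65.08996493]
 [278.70215308 169.95717241]
 [247.33871198 100.98033559]]
```

View pics/wrist1b.png

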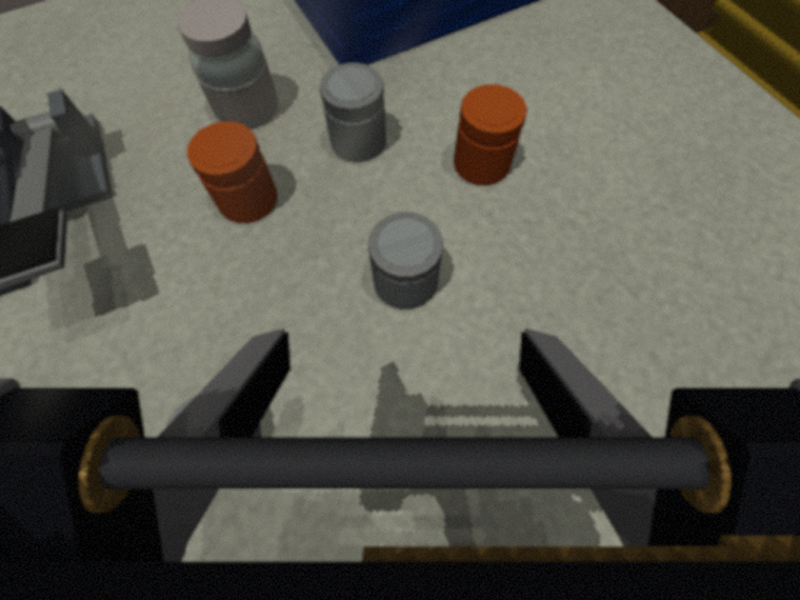

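The view shows the far silver tin at (352,110) with a deeper rim band than the near one at (405,260); orange ones are at (232,170) and (490,135). I'll move to a pre-grasp over the far tin and confirm with a close crop.

```bash
python3 - <<'E'
from h import *
print(arm.sense()['ft_force'])
plan([.509,-.306,.15],tool(-.54))
import pickle
D=pickle.load(open('c0.pkl','rb'))
print(ray(D['top'],406.54,215.66,.067),ray(D['scene'],221.09,293.05,.067),ray(D['top'],395.39,281.64,.061))
E
```

```text
[ 0.97460362 -1.45155649  1.37273682]
0 [ 0.628 -0.242  0.725] [-0.087  0.015  0.1  ]
1 [ 0.625 -0.252  0.724] [-0.087  0.015  0.1  ]
2 [ 0.622 -0.262  0.723] [-0.087  0.015  0.1  ]
3 [ 0.619 -0.272  0.722] [-0.087  0.015  0.1  ]
[ 0.58061312 -0.35110615  0.067     ] [ 0.58195861 -0.35275916  0.067     ] [ 0.42686579 -0.31872857  0.061     ]
```

Emit:
play_rows([
  [0.63,-0.24,0.725,-0.087,0.015,0.1,94],
  [0.625,-0.25,0.724,-0.087,0.015,0.1,94],
  [0.62,-0.26,0.723,-0.087,0.015,0.1,94],
  [0.62,-0.27,0.722,-0.087,0.015,0.1,94],
  [0,0,0,0,0,0,94],
])

```text
time: 2.08
ee_pos: [0.5078, -0.3067, 0.1429]
eef_rot: [2.701, -0.741, 0.967]
ft_force: [0.2, 0.5, 0.2]
finger_gap: 0.996
grip_force: 0.0
```

```bash
python3 - <<'E'
from h import *
import pickle
st=arm.sense();print(st['ee_pos'],(tool(-.54).inv()*R.from_rotvec(st['eef_rot'])).as_rotvec(),st['time'],st['qpos'].round(2))
c=cam('wrist');pickle.dump(c,open('w2.pkl','wb'))
p=proj(c,np.array([[.581,-.352,.067],[.581,-.352,0],[.581,-.352,.049]]));print(p)
u,v=p.mean(0).astype(int);y=max(v-75,0);x=u-100
cv2.imwrite('pics/w2.png',cv2.resize(c['image'][y:y+150,x:x+200,::-1],(800,600),interpolation=cv2.INTER_CUBIC));print(x,y)
E
```

```text
[ 0.50775568 -0.30674687  0.14289146] [ 0.00258949 -0.01225525 -0.00339109] 2.075 [-0.77  0.01  2.12  0.43  0.37  0.99]
[[282.82001607 184.24775727]
 [282.76472653 215.21820828]
 [282.80292167 193.82318805]]
182 122
```

View pics/w2.png

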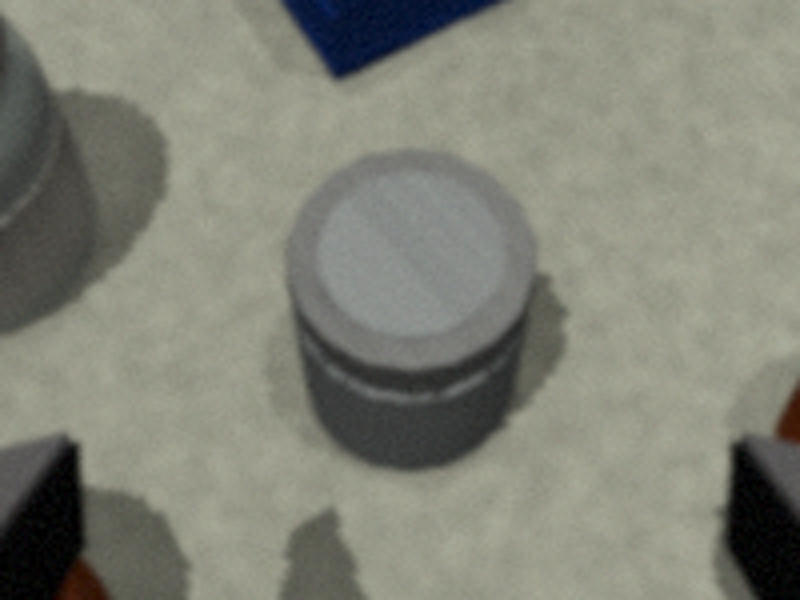

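Confirmed: the lid at (411,258) in the crop stands proud, with bare neck and a bright shoulder ring below it, so this is the tin. Next I'll work out the grasp.

```bash
python3 - <<'E'
from h import *
import pickle
c=pickle.load(open('w2.pkl','rb'))
t=ray(c,284.8,186.5,.067);print(t, ray(c,284.8,186.5,.069))
plan([t[0],t[1],.031],tool(-.54))
E
```

```text
[ 0.57828796 -0.35233706  0.067     ] [ 0.57737807 -0.35177963  0.069     ]
0 [-0.034  0.018  0.939] [-0.009  0.051  0.01 ]
1 [-0.038  0.018  0.939] [-0.009  0.051  0.01 ]
2 [-0.042  0.017  0.939] [-0.009  0.051  0.01 ]
```

Emit:
play_rows([
  [-0.02,0.013,0.7,-0.007,0.04,0.01,94],
  [-0.03,0.013,0.7,-0.007,0.04,0.01,94],
  [-0.03,0.013,0.7,-0.007,0.04,0.01,94],
  [-0.03,0.013,0.7,-0.007,0.04,0.01,94],
  [0,0,0,0,0,0,94],
  [0,0,0,0,0,0,94],
])

```text
time: 2.88
ee_pos: [0.5771, -0.3535, 0.0353]
eef_rot: [2.684, -0.748, 0.987]
ft_force: [-1.1, -0.6, 0.7]
finger_gap: 0.996
grip_force: 0.0
```

Emit:
play_rows([
  [-0.05,0,0.08,0,0,0,94],
  [0,0,0,0,0,0,50],
  [0,0,0,0,0,0,50],
  [0,0,0,0,0,0,50],
  [0,0,0,0,0,0,50],
  [0,0,0,0,0,0,50],
])

```text
time: 3.62
ee_pos: [0.5789, -0.3535, 0.03]
eef_rot: [2.685, -0.747, 0.988]
ft_force: [-1.3, 1.5, 3.7]
finger_gap: 0.571
grip_force: 30.0
```

```bash
python3 - <<'E'
from h import *
st=arm.sense();print(st['ee_pos'],(tool(-.54).inv()*R.from_rotvec(st['eef_rot'])).as_rotvec(),st['finger_gap'],st['grip_force'],st['ft_force'],st['qpos'].round(2))
E
```

```text
[ 0.5789313  -0.35346312  0.02998489] [-0.00126507  0.00493972  0.00243532] 0.5710413906508792 30.000201165676117 [-1.30830199  1.50614207  3.66263242] [-0.74  0.41  1.96  1.04  0.15  0.39]
```

Emit:
play_rows([
  [0.2,0,-0.24,0,0,0,50],
  [0.4,0,-0.48,0,0,0,50],
  [0.4,0,-0.48,0,0,0,50],
  [0.4,0,-0.48,0,0,0,50],
  [0.26,0,-0.31,0,0,0,50],
  [0,0,0,0,0,0,50],
])

```text
time: 4.38
ee_pos: [0.5783, -0.3537, 0.1611]
eef_rot: [2.682, -0.746, 0.99]
ft_force: [0.8, -0.1, -1.5]
finger_gap: 0.57
grip_force: 30.0
```

```bash
python3 - <<'E'
from h import *
st=arm.sense();print(st['ee_pos'],(tool(-.54).inv()*R.from_rotvec(st['eef_rot'])).as_rotvec(),st['finger_gap'],st['grip_force'],st['ft_force'],st['qpos'].round(2))
plan([.485,.02,.15],tool(-.06),n=10)
E
```

```text
[ 0.57829958 -0.35373827  0.16114074] [-0.00242956  0.00772824  0.00182678] 0.5700888164754544 29.999518990516663 [ 0.77526107 -0.06336263 -1.54072827] [-0.74  0.15  1.93  0.34  0.38  1.11]
0 [-0.429 -0.544 -0.338] [ 0.391 -0.009 -0.46 ]
1 [-0.409 -0.569 -0.321] [ 0.391 -0.009 -0.46 ]
2 [-0.388 -0.594 -0.302] [ 0.391 -0.009 -0.46 ]
3 [-0.366 -0.617 -0.283] [ 0.391 -0.009 -0.46 ]
4 [-0.343 -0.638 -0.263] [ 0.391 -0.009 -0.46 ]
5 [-0.319 -0.658 -0.242] [ 0.391 -0.009 -0.46 ]
6 [-0.295 -0.677 -0.221] [ 0.391 -0.009 -0.46 ]
7 [-0.27  -0.694 -0.2  ] [ 0.391 -0.009 -0.46 ]
8 [-0.244 -0.709 -0.177] [ 0.391 -0.009 -0.46 ]
9 [-0.218 -0.723 -0.155] [ 0.391 -0.009 -0.46 ]
```

Emit:
play_rows([
  [-0.43,-0.545,-0.34,0.39,-0.01,-0.46,50],
  [-0.41,-0.57,-0.32,0.39,-0.01,-0.46,50],
  [-0.39,-0.595,-0.3,0.39,-0.01,-0.46,50],
  [-0.365,-0.615,-0.285,0.39,-0.01,-0.46,50],
  [-0.345,-0.64,-0.265,0.39,-0.01,-0.46,50],
  [-0.32,-0.66,-0.24,0.39,-0.01,-0.46,50],
  [-0.295,-0.675,-0.22,0.39,-0.01,-0.46,50],
  [-0.27,-0.695,-0.2,0.39,-0.01,-0.46,50],
  [-0.245,-0.71,-0.18,0.39,-0.01,-0.46,50],
  [-0.22,-0.72,-0.155,0.39,-0.01,-0.46,50],
])

```text
time: 5.62
ee_pos: [0.4821, 0.0223, 0.1466]
eef_rot: [2.937, -0.088, 1.06]
ft_force: [-0.2, -0.4, -1.7]
finger_gap: 0.565
grip_force: 30.0
```

```bash
python3 - <<'E'
from h import *
import pickle
st=arm.sense();print(st['ee_pos'],(tool(-.06).inv()*R.from_rotvec(st['eef_rot'])).as_rotvec(),st['finger_gap'],st['qpos'].round(2))
c=cam('wrist','w3');t=cam('top');pickle.dump((c,t),open('w3.pkl','wb'))
Rz=R.from_euler('z',-.06);o=np.array([.629,.011,0])
L=np.array([[0,0,.03],[-.031,0,.03],[0,.031,.03],[0,-.031,.03],[-.055,.065,.02],[-.055,-.065,.02],[-.088,-.11,.083],[-.11,-.13,.088],[-.11,-.09,.088],[-.02,.06,.174],[-.02,-.06,.174]])
P=o+Rz.apply(L);im=c['image'][:,:,::-1].copy()
for p in proj(c,P): cv2.circle(im,tuple(int(x) for x in p),2,(0,0,255),-1)
print(proj(c,P).round())
cv2.imwrite('pics/w3b.png',cv2.resize(im,(800,600),interpolation=cv2.INTER_CUBIC))
E
```

```text
[0.48210593 0.02227732 0.14661154] [ 0.0019785  -0.00712063  0.00094022] 0.5649171837427094 [-0.19 -0.28  2.36  0.23  0.39  1.25]
[[284. 151.]
 [284. 177.]
 [254. 151.]
 [314. 151.]
 [219. 203.]
 [349. 203.]
 [425. 207.]
 [460. 231.]
 [406. 231.]
 [187.  45.]
 [381.  45.]]
```

View pics/w3b.png

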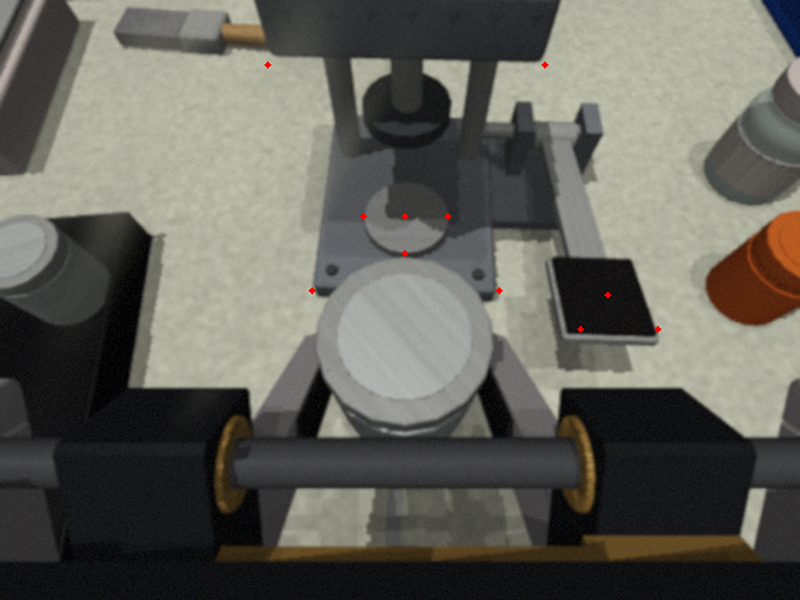

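Anvil ellipse is centred at (406,217), matching the prediction (405,216); the pad is at (603,297). The tin is upright in the grip at (404,342). Next is descending and entering the press.

```bash
python3 - <<'E'
from h import *
import pickle
c,t=pickle.load(open('w3.pkl','rb'))
print('tin',ray(c,404/800*560,341/600*420,.1836),'anvil',ray(c,406/800*560,217.5*.7,.03),'pad',ray(c,603*.7,297*.7,.083),ray(c,562*.7,335*.7,.0885),ray(c,655*.7,338*.7,.0885))
a=plan([.49,.021,.076],tool(-.08),n=3)
plan([.629,.011,.074],tool(-.08),start=a,n=5)
E
```

```text
tin [0.47980829 0.02073753 0.1836    ] anvil [0.62783998 0.0108004  0.03      ] pad [ 0.53363521 -0.09091024  0.083     ] [ 0.5113804  -0.06207031  0.0885    ] [ 0.50695233 -0.10913403  0.0885    ]
0 [-0.247  0.017  0.397] [-0.072  0.04   0.071]
1 [-0.248  0.016  0.396] [-0.072  0.04   0.071]
2 [-0.25   0.015  0.395] [-0.072  0.04   0.071]
0 [ 0.421 -0.005  0.365] [0. 0. 0.]
1 [ 0.421 -0.005  0.365] [0. 0. 0.]
2 [ 0.421 -0.005  0.365] [0. 0. 0.]
3 [ 0.421 -0.005  0.365] [0. 0. 0.]
4 [ 0.421 -0.005  0.365] [0. 0. 0.]
```

Emit:
play_rows([
  [-0.25,0.017,0.4,-0.072,0.04,0.07,50],
  [-0.25,0.016,0.4,-0.072,0.04,0.07,50],
  [-0.25,0.015,0.395,-0.072,0.04,0.07,50],
  [0,0,0,0,0,0,50],
])

```text
time: 6.22
ee_pos: [0.4911, 0.018, 0.0754]
eef_rot: [2.922, -0.126, 1.064]
ft_force: [0.4, 0.9, -1.0]
finger_gap: 0.567
grip_force: 30.0
```

```bash
python3 - <<'E'
from h import *
st=arm.sense();print(st['ee_pos'],(tool(-.08).inv()*R.from_rotvec(st['eef_rot'])).as_rotvec(),st['finger_gap'],st['qpos'].round(2))
plan([.630,.011,.075],tool(-.08),n=6)
E
```

```text
[0.49111012 0.01796191 0.07535945] [-0.00356751 -0.00140925  0.0048556 ] 0.566851653408516 [-0.18 -0.05  2.38  0.52  0.12  0.98]
0 [ 0.354 -0.017  0.299] [ 0.007  0.003 -0.01 ]
1 [ 0.354 -0.016  0.299] [ 0.007  0.003 -0.01 ]
2 [ 0.354 -0.016  0.299] [ 0.007  0.003 -0.01 ]
3 [ 0.354 -0.015  0.299] [ 0.007  0.003 -0.01 ]
4 [ 0.354 -0.015  0.299] [ 0.007  0.003 -0.01 ]
5 [ 0.354 -0.014  0.299] [ 0.007  0.003 -0.01 ]
```

Emit:
play_rows([
  [0.35,-0.016,0.3,0.007,0.003,-0.01,50],
  [0.355,-0.016,0.3,0.007,0.003,-0.01,50],
  [0.355,-0.016,0.3,0.007,0.003,-0.01,50],
  [0.355,-0.016,0.3,0.007,0.003,-0.01,50],
  [0.355,-0.015,0.3,0.007,0.003,-0.01,50],
  [0.355,-0.014,0.3,0.007,0.003,-0.01,50],
  [0,0,0,0,0,0,50],
])

```text
time: 7.1
ee_pos: [0.635, 0.0103, 0.0814]
eef_rot: [2.915, -0.115, 1.082]
ft_force: [-0.1, 0.6, -0.8]
finger_gap: 0.569
grip_force: 30.0
```

```bash
python3 - <<'E'
from h import *
st=arm.sense();print(st['ee_pos'],(tool(-.08).inv()*R.from_rotvec(st['eef_rot'])).as_rotvec(),st['finger_gap'],st['qpos'].round(2))
plan([.630,.011,.062],tool(-.08),n=1)
E
```

```text
[0.63498379 0.0102542  0.0814038 ] [-0.00124716  0.01102936 -0.00177418] 0.5690401735179261 [-0.14  0.23  2.06  0.26  0.15  1.27]
0 [-0.329 -0.008  0.228] [ 0.016 -0.138  0.022]
```

Emit:
play_rows([
  [-0.16,-0.004,0.11,0.016,-0.1,0.02,50],
  [-0.16,-0.004,0.115,0,-0.03,0,50],
  [0,0,0,0,0,0,50],
])

```text
time: 7.48
ee_pos: [0.6262, 0.0121, 0.0596]
eef_rot: [2.927, -0.117, 1.06]
ft_force: [-0.7, -0.1, -2.0]
finger_gap: 0.57
grip_force: 30.0
```

```bash
python3 - <<'E'
from h import *
st=arm.sense();print(st['ee_pos'],(tool(-.08).inv()*R.from_rotvec(st['eef_rot'])).as_rotvec(),st['finger_gap'],st['ft_force'],st['qpos'].round(2))
plan([.630,.011,.059],tool(-.08),n=1)
E
```

```text
[0.62617671 0.01205742 0.05956298] [ 0.00092523 -0.00484319  0.00020134] 0.5704863867836937 [-0.68621089 -0.12126302 -2.04977026] [-0.14  0.26  2.08  0.34  0.12  1.19]
0 [0.053 0.015 0.059] [-0.012  0.061 -0.003]
```

Emit:
play_rows([
  [0.065,0.015,0.06,-0.01,0.06,0,50],
  [0,0,0,0,0,0,50],
])

```text
time: 7.72
ee_pos: [0.6321, 0.0107, 0.0603]
eef_rot: [2.922, -0.117, 1.07]
ft_force: [-0.2, -0.8, -1.8]
finger_gap: 0.57
grip_force: 30.0
```

Emit:
play_rows([
  [-0.013,0,0.016,0,0,0,50],
  [0,0,0,0,0,0,50],
])

```text
time: 7.98
ee_pos: [0.6324, 0.0107, 0.0595]
eef_rot: [2.922, -0.117, 1.071]
ft_force: [-0.9, 0.3, -0.6]
finger_gap: 0.569
grip_force: 30.0
```

Emit:
play_rows([
  [-0.03,0,0.016,0,0,0,50],
  [0,0,0,0,0,0,50],
])

```text
time: 8.22
ee_pos: [0.6328, 0.0107, 0.0595]
eef_rot: [2.92, -0.117, 1.075]
ft_force: [-2.7, -0.2, 5.1]
finger_gap: 0.568
grip_force: 30.0
```

Emit:
play_rows([
  [0,0,0,0,0,0,65],
  [0,0,0,0,0,0,88],
  [0,0,0,0,0,0,88],
  [0,0,0,0,0,0,88],
  [0,0,0,0,0,0,88],
])

```text
time: 8.85
ee_pos: [0.6317, 0.0108, 0.0578]
eef_rot: [2.922, -0.117, 1.07]
ft_force: [-0.7, 0.6, 0.4]
finger_gap: 0.937
grip_force: 0.0
```

```bash
python3 - <<'E'
from h import *
st=arm.sense();print(st['ee_pos'],(tool(-.08).inv()*R.from_rotvec(st['eef_rot'])).as_rotvec(),st['finger_gap'],st['ft_force'],st['qpos'].round(2))
a=plan([.50,.021,.075],tool(-.08),n=5)
E
```

```text
[0.63167307 0.01081604 0.05776609] [ 2.80287689e-05  2.12954047e-03 -1.80814747e-04] 0.936860924568876 [-0.68737247  0.60925789  0.43813232] [-0.14  0.28  2.07  0.38  0.1   1.15]
0 [-0.359  0.001 -0.394] [-0.    -0.005  0.   ]
1 [-0.359  0.001 -0.394] [-0.    -0.005  0.   ]
2 [-0.359  0.001 -0.394] [-0.    -0.005  0.   ]
3 [-0.359  0.001 -0.393] [-0.    -0.005  0.   ]
4 [-0.359  0.001 -0.393] [-0.    -0.005  0.   ]
```

Emit:
play_rows([
  [-0.36,0,-0.39,0,0,0,88],
  [-0.36,0,-0.39,0,0,0,88],
  [-0.36,0,-0.39,0,0,0,88],
  [-0.36,0,-0.39,0,0,0,88],
  [-0.36,0,-0.39,0,0,0,88],
  [0.3,0,-0.35,0,0,0,88],
  [0.4,0,-0.48,0,0,0,88],
  [0.3,0,-0.35,0,0,0,88],
  [0,0,0,0,0,0,30],
])

```text
time: 9.98
ee_pos: [0.5023, 0.0211, 0.1544]
eef_rot: [2.918, -0.116, 1.079]
ft_force: [0.0, -0.7, 0.1]
finger_gap: 0.861
grip_force: 0.0
```

```bash
python3 - <<'E'
from h import *
import pickle
st=arm.sense();print(st['ee_pos'],(tool(-.08).inv()*R.from_rotvec(st['eef_rot'])).as_rotvec(),st['qpos'].round(2),st['time'])
c=cam('wrist','w4');pickle.dump(c,open('w4.pkl','wb'))
P=np.array([[.628,.011,.03],[.628,.011,.097],[.5325,-.091,.083]])
im=c['image'][:,:,::-1].copy()
print(proj(c,P).round(1))
cv2.imwrite('pics/w4b.png',cv2.resize(im,(800,600),interpolation=cv2.INTER_CUBIC))
E
```

```text
[0.50225426 0.02106203 0.15438469] [-0.00034369  0.00827072 -0.00073872] [-0.17 -0.24  2.32  0.16  0.36  1.35] 9.975
[[281.2 175.2]
 [280.9 134.5]
 [421.5 236.3]]
```

View pics/w4b.png

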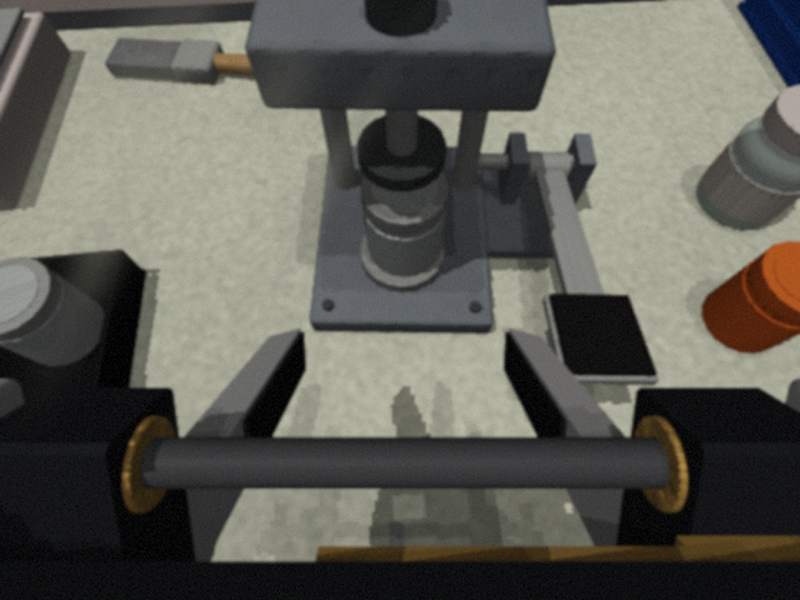

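Tin stands centred on the anvil at (404,230) with its bare neck still visible. The pad is centred near (600,337). Next is closing the fingers and moving above the pad with the tool vertical.

```bash
python3 - <<'E'
from h import *
import pickle
c=pickle.load(open('w4.pkl','rb'))
for u,v,z in [(562,376,.0885),(655,378,.0885),(545,295,.078),(628,296,.078)]: print(ray(c,u*.7,v*.7,z).round(4))
plan([.531,-.091,.15],tool(-.08,.02),n=9)
E
```

```text
[ 0.5117 -0.0623  0.0885]
[ 0.507  -0.1094  0.0885]
[ 0.5625 -0.0674  0.078 ]
[ 0.5581 -0.1151  0.078 ]
0 [0.062 0.243 0.06 ] [ 0.    -0.951  0.001]
1 [0.067 0.243 0.055] [ 0.    -0.951  0.001]
2 [0.071 0.243 0.05 ] [ 0.    -0.951  0.001]
3 [0.074 0.243 0.044] [ 0.    -0.951  0.001]
4 [0.078 0.243 0.038] [ 0.    -0.951  0.001]
5 [0.08  0.243 0.032] [ 0.    -0.951  0.001]
6 [0.082 0.243 0.026] [ 0.    -0.951  0.001]
7 [0.084 0.243 0.02 ] [ 0.    -0.951  0.001]
8 [0.086 0.243 0.013] [ 0.    -0.951  0.001]
```

Emit:
play_rows([
  [0.06,0.24,0.06,0,-0.95,0,0],
  [0.067,0.24,0.055,0,-0.95,0,0],
  [0.07,0.24,0.05,0,-0.95,0,0],
  [0.074,0.24,0.044,0,-0.95,0,0],
  [0.078,0.24,0.038,0,-0.95,0,0],
  [0.08,0.24,0.032,0,-0.95,0,0],
  [0.08,0.24,0.026,0,-0.95,0,0],
  [0.084,0.24,0.02,0,-0.95,0,0],
  [0.086,0.24,0.013,0,-0.95,0,0],
  [0,0,0,0,0,0,0],
])

```text
time: 11.28
ee_pos: [0.5306, -0.0897, 0.1468]
eef_rot: [-3.138, 0.126, -0.025]
ft_force: [0.1, -0.4, 0.3]
finger_gap: 0.004
grip_force: 0.0
```

```bash
python3 - <<'E'
from h import *
st=arm.sense();print(st['ee_pos'],(tool(-.08,.02).inv()*R.from_rotvec(st['eef_rot'])).as_rotvec(),st['qpos'].round(2),st['finger_gap'],st['ft_force'])
plan([.532,-.09,.108],tool(-.08,.02),n=2)
E
```

```text
[ 0.53061314 -0.08974885  0.1467505 ] [ 0.00114    -0.00413857  0.0003804 ] [-0.33  0.2   1.72  0.01  1.21  1.32] 0.0035487952980105025 [ 0.09053864 -0.40033095  0.3438958 ]
0 [0.008 0.002 0.388] [-0.007  0.026 -0.002]
1 [0.007 0.002 0.388] [-0.007  0.026 -0.002]
```

Emit:
play_rows([
  [0.008,0,0.4,0,0.03,0,0],
  [0.008,0,0.4,0,0.03,0,0],
  [0,0,0.2,0,0,0,0],
  [0,0,0.2,0,0,0,0],
  [0,0,0.2,0,0,0,0],
  [0,0,0.2,0,0,0,0],
  [0,0,0.1,0,0,0,0],
  [0,0,0,0,0,0,0],
])

```text
time: 12.28
ee_pos: [0.5325, -0.0895, 0.0637]
eef_rot: [3.138, -0.125, 0.034]
ft_force: [-2.8, 1.9, 3.3]
finger_gap: 0.003
grip_force: 2.2
```

Emit:
play_rows([
  [0,0,0.1,0,0,0,0],
  [0,0,0.1,0,0,0,0],
  [0,0,0.06,0,0,0,0],
  [0,0,0,0,0,0,0],
])

```text
time: 12.78
ee_pos: [0.5338, -0.0897, 0.0518]
eef_rot: [3.138, -0.125, 0.038]
ft_force: [-3.5, 0.5, 8.2]
finger_gap: 0.009
grip_force: 4.1
```

```bash
python3 - <<'E'
from h import *
st=arm.sense();print(st['ee_pos'],st['qpos'].round(2),st['finger_gap'],st['ft_force'])
c=cam('wrist');t=cam('scene')
a=cv2.resize(c['image'][:,:,::-1],(400,300));b=cv2.resize(t['image'][150:270,230:390,::-1],(800,600))
b[:300,400:]=a
cv2.imwrite('pics/p5.png',b)
E
```

```text
[ 0.53377678 -0.08973869  0.05178714] [-0.33  0.33  1.78  0.01  1.01  1.32] 0.00859356255571776 [-3.50558704  0.49399064  8.18659979]
```

View pics/p5.png

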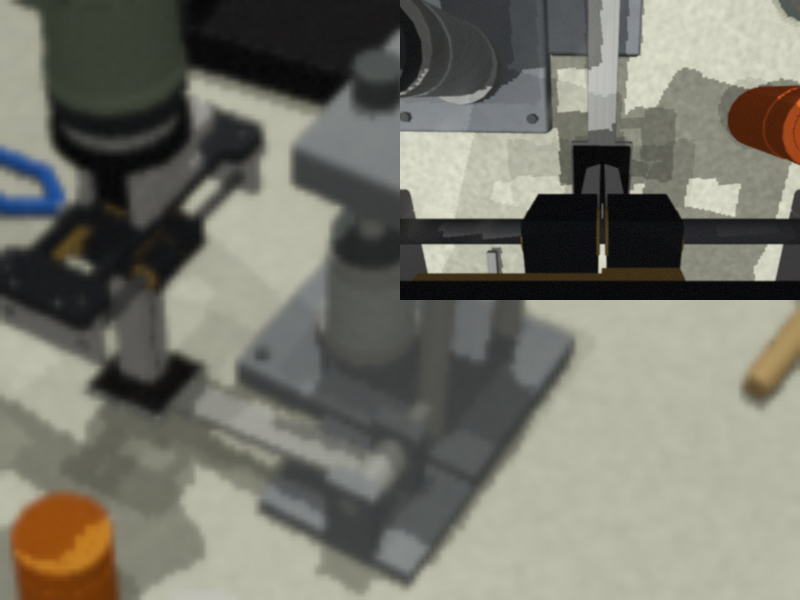

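Fingers rest on the pad at (145,380), the pedal is nearly down, and the platen at (365,240) has met the lid. I'll keep pushing to the stop.

Emit:
play_rows([
  [0,0,0.06,0,0,0,0],
  [0,0,0.06,0,0,0,0],
  [0,0,0,0,0,0,0],
])

```text
time: 13.25
ee_pos: [0.5343, -0.0898, 0.0464]
eef_rot: [3.138, -0.125, 0.039]
ft_force: [-5.0, 1.7, 10.8]
finger_gap: 0.007
grip_force: 5.8
```

Emit:
play_rows([
  [0,0,0.03,0,0,0,0],
  [0,0,0.03,0,0,0,0],
  [0,0,0,0,0,0,0],
])

```text
time: 13.62
ee_pos: [0.5345, -0.0898, 0.0456]
eef_rot: [3.138, -0.125, 0.038]
ft_force: [-10.3, 2.7, 24.8]
finger_gap: 0.006
grip_force: 13.2
```

Emit:
play_rows([
  [0,0,0.02,0,0,0,0],
  [0,0,0,0,0,0,0],
  [0,0,0,0,0,0,0],
  [0,0,0,0,0,0,0],
  [0,0,0,0,0,0,0],
  [0,0,0,0,0,0,0],
  [0,0,0,0,0,0,0],
])

```text
time: 14.5
ee_pos: [0.5345, -0.0898, 0.0454]
eef_rot: [3.137, -0.124, 0.038]
ft_force: [-12.3, 4.1, 30.2]
finger_gap: 0.006
grip_force: 15.7
```

The pedal is hard on its stop: 30 N and no further travel. Now I'll raise it slowly.

Emit:
play_rows([
  [0,0,-0.15,0,0,0,0],
  [0,0,-0.15,0,0,0,0],
  [0,0,-0.2,0,0,0,0],
  [0,0,-0.2,0,0,0,0],
  [0,0,-0.2,0,0,0,0],
  [0,0,-0.2,0,0,0,0],
  [0,0,-0.3,0,0,0,0],
  [0,0,-0.4,0,0,0,0],
  [0,0,-0.3,0,0,0,0],
  [0,0,0,0,0,0,0],
])

```text
time: 15.75
ee_pos: [0.5317, -0.0897, 0.1474]
eef_rot: [3.137, -0.125, 0.04]
ft_force: [0.6, -0.1, 0.0]
finger_gap: 0.007
grip_force: 0.0
```

```bash
python3 - <<'E'
from h import *
st=arm.sense();print(st['ee_pos'],st['qpos'].round(2),st['finger_gap'],st['ft_force'])
plan([.495,.0215,.155],tool(-.08,.7),n=9)
E
```

```text
[ 0.53172937 -0.08974071  0.14737654] [-0.33  0.19  1.73  0.01  1.2   1.32] 0.006547415575461943 [ 0.62374197 -0.12491992  0.03303261]
0 [-0.101 -0.24  -0.02 ] [0.001 0.937 0.001]
1 [-0.099 -0.24  -0.027] [0.001 0.937 0.001]
2 [-0.097 -0.24  -0.034] [0.001 0.937 0.001]
3 [-0.094 -0.24  -0.042] [0.001 0.937 0.001]
4 [-0.09  -0.24  -0.048] [0.001 0.937 0.001]
5 [-0.086 -0.24  -0.055] [0.001 0.937 0.001]
6 [-0.082 -0.24  -0.061] [0.001 0.937 0.001]
7 [-0.077 -0.24  -0.067] [0.001 0.937 0.001]
8 [-0.072 -0.24  -0.073] [0.001 0.937 0.001]
```

Emit:
play_rows([
  [-0.1,-0.24,-0.02,0,0.94,0,0],
  [-0.1,-0.24,-0.027,0,0.94,0,0],
  [-0.097,-0.24,-0.034,0,0.94,0,0],
  [-0.094,-0.24,-0.042,0,0.94,0,88],
  [-0.09,-0.24,-0.048,0,0.94,0,88],
  [-0.086,-0.24,-0.055,0,0.94,0,88],
  [-0.082,-0.24,-0.06,0,0.94,0,88],
  [-0.077,-0.24,-0.067,0,0.94,0,88],
  [-0.072,-0.24,-0.073,0,0.94,0,88],
  [0,0,0,0,0,0,88],
])

```text
time: 17.0
ee_pos: [0.4915, 0.0229, 0.1508]
eef_rot: [2.927, -0.115, 1.059]
ft_force: [0.4, 0.4, 0.1]
finger_gap: 0.709
grip_force: 0.0
```

```bash
python3 - <<'E'
from h import *
import pickle
st=arm.sense();print(st['ee_pos'],(tool(-.08).inv()*R.from_rotvec(st['eef_rot'])).as_rotvec(),st['qpos'].round(2),st['time'],st['finger_gap'])
c=cam('wrist','w6');pickle.dump(c,open('w6.pkl','wb'))
cv2.imwrite('pics/w6b.png',cv2.resize(c['image'][50:300,180:513,::-1],(800,600),interpolation=cv2.INTER_CUBIC))
print(proj(c,np.array([[.628,.011,.03],[.628,.011,.091],[.535,-.0885,.083]])).round(1))
a=plan([.50,.0215,.064],tool(-.08),n=4)
plan([.630,.011,.060],tool(-.08),start=a,n=6)
E
```

```text
[0.49147325 0.02293344 0.1508027 ] [ 0.00132833 -0.00584736 -0.00126854] [-0.17 -0.26  2.33  0.16  0.38  1.36] 17.0 0.7094943545991406
[[282.5 162.1]
 [282.4 124.1]
 [418.3 217.5]]
0 [-0.257  0.001  0.361] [-0.002  0.01   0.003]
1 [-0.258  0.001  0.361] [-0.002  0.01   0.003]
2 [-0.258  0.001  0.36 ] [-0.002  0.01   0.003]
3 [-0.258  0.001  0.36 ] [-0.002  0.01   0.003]
0 [0.324 0.    0.29 ] [0. 0. 0.]
1 [0.324 0.    0.29 ] [0. 0. 0.]
2 [0.324 0.    0.29 ] [0. 0. 0.]
3 [0.324 0.    0.29 ] [0. 0. 0.]
4 [0.324 0.    0.29 ] [0. 0. 0.]
5 [0.324 0.    0.29 ] [0. 0. 0.]
```

View pics/w6b.png

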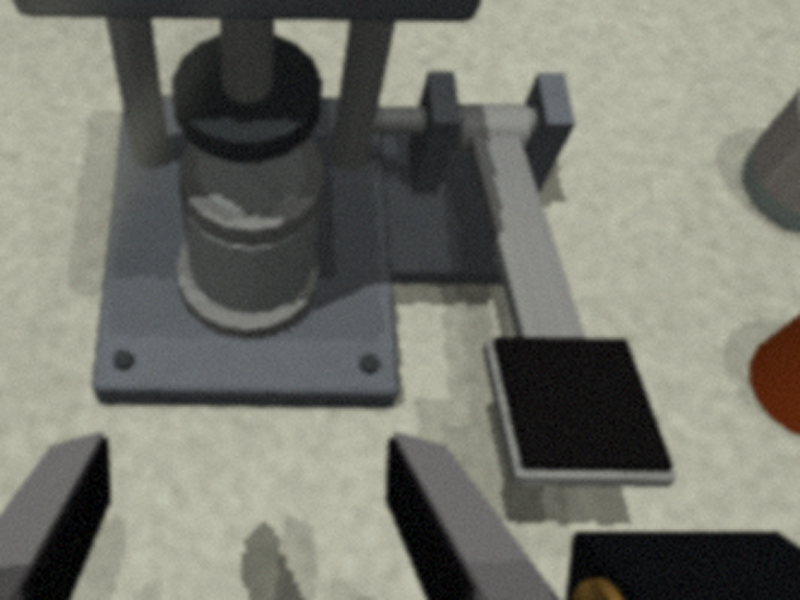

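Lid at (250,215) now sits on the shoulder with no neck gap, the pedal is back up at (580,405), and the tin is on the anvil. Next is re-entry.

Emit:
play_rows([
  [-0.257,0,0.36,0,0.01,0,88],
  [-0.257,0,0.36,0,0.01,0,88],
  [-0.257,0,0.36,0,0.01,0,88],
  [-0.257,0,0.36,0,0.01,0,88],
  [0,0,0,0,0,0,88],
])

```text
time: 17.68
ee_pos: [0.5019, 0.0221, 0.0693]
eef_rot: [2.927, -0.118, 1.071]
ft_force: [-0.2, -0.2, 0.1]
finger_gap: 0.937
grip_force: 0.0
```

```bash
python3 - <<'E'
from h import *
st=arm.sense();print(st['ee_pos'],(tool(-.08).inv()*R.from_rotvec(st['eef_rot'])).as_rotvec(),st['qpos'].round(2),st['finger_gap'])
plan([.626,.0105,.057],tool(-.08),n=8)
E
```

```text
[0.50185849 0.02212807 0.06934075] [0.00417633 0.0011124  0.00179995] [-0.17 -0.    2.36  0.65  0.1   0.86] 0.9371550729545991
0 [0.218 0.005 0.225] [-0.007 -0.002 -0.003]
1 [0.218 0.005 0.225] [-0.007 -0.002 -0.003]
2 [0.218 0.005 0.225] [-0.007 -0.002 -0.003]
3 [0.218 0.005 0.225] [-0.007 -0.002 -0.003]
4 [0.218 0.004 0.225] [-0.007 -0.002 -0.003]
5 [0.218 0.004 0.224] [-0.007 -0.002 -0.003]
6 [0.218 0.004 0.224] [-0.007 -0.002 -0.003]
7 [0.218 0.004 0.224] [-0.007 -0.002 -0.003]
```

Emit:
play_rows([
  [0.218,0.005,0.225,-0.007,0,0,88],
  [0.218,0.005,0.225,-0.007,0,0,88],
  [0.218,0.005,0.225,-0.007,0,0,88],
  [0.218,0.005,0.225,-0.007,0,0,88],
  [0.218,0.004,0.225,-0.007,0,0,88],
  [0.218,0.004,0.225,-0.007,0,0,88],
  [0.218,0.004,0.225,-0.007,0,0,88],
  [0.218,0.004,0.225,-0.007,0,0,88],
  [0,0,0,0,0,0,88],
])

```text
time: 18.8
ee_pos: [0.6276, 0.0107, 0.0589]
eef_rot: [2.919, -0.116, 1.075]
ft_force: [-0.7, 0.9, -0.1]
finger_gap: 0.936
grip_force: 0.0
```

```bash
python3 - <<'E'
from h import *
st=arm.sense();print(st['ee_pos'],(tool(-.08).inv()*R.from_rotvec(st['eef_rot'])).as_rotvec(),st['qpos'].round(2),st['finger_gap'],st['ft_force'])
plan([.630,.0105,.059],tool(-.08),n=1)
E
```

```text
[0.62760342 0.0107241  0.05891152] [-0.00062252  0.00565367 -0.00075375] [-0.14  0.27  2.08  0.4   0.1   1.12] 0.9363879486341365 [-0.67249497  0.85310082 -0.05244156]
0 [0.038 0.001 0.03 ] [ 0.008 -0.071  0.009]
```

Emit:
play_rows([
  [0.035,0,0.03,0,0,0,70],
  [0,0,0,0,0,0,50],
  [0,0,0,0,0,0,50],
  [0,0,0,0,0,0,50],
  [0,0,0,0,0,0,50],
  [0,0,0,0,0,0,50],
])

```text
time: 19.55
ee_pos: [0.6281, 0.0108, 0.0585]
eef_rot: [2.92, -0.117, 1.073]
ft_force: [-2.1, 0.3, 1.9]
finger_gap: 0.566
grip_force: 30.0
```

```bash
python3 - <<'E'
from h import *
st=arm.sense();print(st['ee_pos'],(tool(-.08).inv()*R.from_rotvec(st['eef_rot'])).as_rotvec(),st['qpos'].round(2),st['finger_gap'],st['ft_force'])
p=st['ee_pos'];r=R.from_rotvec(st['eef_rot'])
a=plan(p+[0,0,.012],r,n=2)
plan(p+np.array([-.125,.01,.02]),r,start=a,n=5)
E
```

```text
[0.62812577 0.01081012 0.05853461] [-0.00042445  0.00433313 -0.00033105] [-0.14  0.27  2.08  0.4   0.1   1.13] 0.5659664160075192 [-2.10811881  0.27680789  1.85315127]
0 [ 0.078  0.    -0.091] [0. 0. 0.]
1 [ 0.078  0.    -0.091] [0. 0. 0.]
0 [-0.362  0.    -0.349] [0. 0. 0.]
1 [-0.362  0.    -0.349] [0. 0. 0.]
2 [-0.362  0.    -0.349] [0. 0. 0.]
3 [-0.362  0.    -0.349] [0. 0. 0.]
4 [-0.362  0.    -0.349] [0. 0. 0.]
```

Emit:
play_rows([
  [0.08,0,-0.09,0,0,0,50],
  [0.08,0,-0.09,0,0,0,50],
  [-0.36,0,-0.35,0,0,0,50],
  [-0.36,0,-0.35,0,0,0,50],
  [-0.36,0,-0.35,0,0,0,50],
  [-0.36,0,-0.35,0,0,0,50],
  [-0.36,0,-0.35,0,0,0,50],
  [0.3,0,-0.36,0,0,0,50],
  [0.3,0,-0.36,0,0,0,50],
  [0,0,0,0,0,0,50],
])

```text
time: 20.8
ee_pos: [0.5046, 0.0206, 0.128]
eef_rot: [2.917, -0.116, 1.08]
ft_force: [-0.4, -1.0, -2.3]
finger_gap: 0.571
grip_force: 30.0
```

```bash
python3 - <<'E'
from h import *
st=arm.sense();print(st['ee_pos'],(tool(-.08).inv()*R.from_rotvec(st['eef_rot'])).as_rotvec(),st['qpos'].round(2),st['finger_gap'],st['ft_force'])
a=plan([.462,.30,.14],tool(.35,.7),n=9)
E
```

```text
[0.50464849 0.0206212  0.12801402] [-0.00075795  0.0090746  -0.00112024] [-0.17 -0.17  2.33  0.21  0.27  1.3 ] 0.5714008226940999 [-0.3946503  -0.96657411 -2.29272045]
0 [-0.091 -0.611 -0.114] [ 0.388 -0.012 -0.453]
1 [-0.069 -0.617 -0.095] [ 0.388 -0.012 -0.453]
2 [-0.047 -0.622 -0.076] [ 0.388 -0.012 -0.453]
3 [-0.024 -0.626 -0.057] [ 0.388 -0.012 -0.453]
4 [-0.001 -0.627 -0.037] [ 0.388 -0.012 -0.453]
5 [ 0.021 -0.628 -0.018] [ 0.388 -0.012 -0.453]
6 [ 0.044 -0.627  0.002] [ 0.388 -0.012 -0.453]
7 [ 0.067 -0.625  0.021] [ 0.388 -0.012 -0.453]
8 [ 0.089 -0.621  0.04 ] [ 0.388 -0.012 -0.453]
```

Emit:
play_rows([
  [-0.09,-0.61,-0.114,0.388,-0.012,-0.453,50],
  [-0.07,-0.617,-0.095,0.388,-0.012,-0.453,50],
  [-0.047,-0.622,-0.076,0.388,-0.012,-0.453,50],
  [-0.024,-0.626,-0.057,0.388,-0.012,-0.453,50],
  [0,-0.627,-0.037,0.388,-0.012,-0.453,50],
  [0.02,-0.628,-0.018,0.388,-0.012,-0.453,50],
  [0.044,-0.627,0,0.388,-0.012,-0.453,50],
  [0.067,-0.625,0.02,0.388,-0.012,-0.453,50],
  [0.09,-0.62,0.04,0.388,-0.012,-0.453,50],
  [0,0,0,0,0,0,50],
])

```text
time: 22.05
ee_pos: [0.4597, 0.301, 0.1367]
eef_rot: [-2.802, -0.497, -1.011]
ft_force: [0.7, -0.2, -0.9]
finger_gap: 0.565
grip_force: 30.0
```

```bash
python3 - <<'E'
from h import *
st=arm.sense();print(st['ee_pos'],(tool(.35).inv()*R.from_rotvec(st['eef_rot'])).as_rotvec(),st['qpos'].round(2),st['finger_gap'],st['ft_force'])
a=plan([.465,.302,.045],tool(.35,.7),n=6)
c=cam('wrist')
cv2.imwrite('pics/w7b.png',cv2.resize(c['image'][:,:,::-1],(800,600),interpolation=cv2.INTER_CUBIC))
E
```

```text
[0.45967809 0.30104595 0.13670473] [ 0.00350206 -0.00674195  0.00026384] [ 0.46 -0.06  2.21 -0.23  0.31  1.87] 0.5653938479590876 [ 0.74134894 -0.22721349 -0.92807176]
0 [-0.182  0.004  0.246] [-0.007  0.014 -0.001]
1 [-0.182  0.004  0.246] [-0.007  0.014 -0.001]
2 [-0.182  0.004  0.246] [-0.007  0.014 -0.001]
3 [-0.183  0.004  0.246] [-0.007  0.014 -0.001]
4 [-0.183  0.003  0.246] [-0.007  0.014 -0.001]
5 [-0.183  0.003  0.245] [-0.007  0.014 -0.001]
```

View pics/w7b.png

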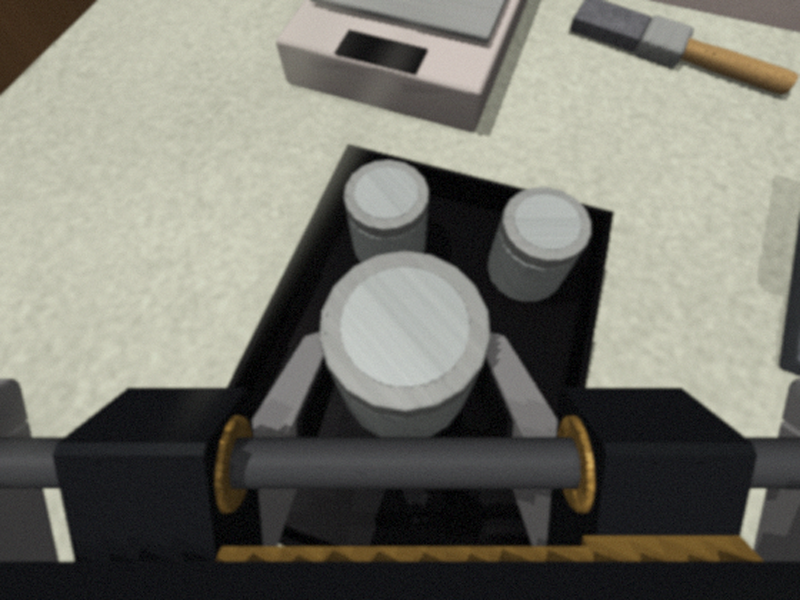

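The held tin at (405,335) is over the empty near half; packed tins stand at (387,210) and (540,240), well clear. Time to descend.

Emit:
play_rows([
  [-0.182,0,0.246,-0.007,0.014,0,50],
  [-0.182,0,0.246,-0.007,0.014,0,50],
  [-0.182,0,0.246,-0.007,0.014,0,50],
  [-0.182,0,0.246,-0.007,0.014,0,50],
  [-0.182,0,0.246,-0.007,0.014,0,50],
  [-0.182,0,0.246,-0.007,0.014,0,50],
  [0,0,0,0,0,0,50],
])

```text
time: 22.98
ee_pos: [0.4653, 0.3007, 0.0481]
eef_rot: [-2.806, -0.492, -1.018]
ft_force: [0.8, 0.4, -1.7]
finger_gap: 0.572
grip_force: 30.0
```

```bash
python3 - <<'E'
from h import *
st=arm.sense();print(st['ee_pos'],(tool(.35).inv()*R.from_rotvec(st['eef_rot'])).as_rotvec(),st['qpos'].round(2),st['finger_gap'],st['ft_force'])
a=plan(st['ee_pos']*[1,1,0]+[0,0,.038],tool(.35,.6957),n=2)
E
```

```text
[0.46533227 0.3006588  0.04814719] [-0.00338909 -0.00424983  0.00184875] [ 0.46  0.18  2.23 -1.08  0.08  2.74] 0.5723651426283252 [ 0.84076691  0.4386414  -1.68859194]
0 [-0.065 -0.     0.078] [ 0.021 -0.    -0.012]
1 [-0.065 -0.     0.078] [ 0.021 -0.    -0.012]
```

Wrist joints j4, j5 and j6 are near their limits at this yaw. I'll go back up, turn to yaw 0.8, and descend on the other side of the singularity.

```bash
python3 - <<'E'
from h import *
st=arm.sense();r=R.from_rotvec(st['eef_rot'])
a=plan(st['ee_pos']+[0,0,.09],r,n=4)
plan([.472,.295,.137],tool(.8,.6957),start=a,n=6)
E
```

```text
0 [ 0.288  0.001 -0.345] [0. 0. 0.]
1 [ 0.288  0.001 -0.345] [0. 0. 0.]
2 [ 0.288  0.001 -0.345] [0. 0. 0.]
3 [ 0.288  0.001 -0.345] [0. 0. 0.]
0 [0.009 0.025 0.012] [ 0.608  0.001 -0.724]
1 [0.007 0.026 0.011] [ 0.608  0.001 -0.724]
2 [0.006 0.027 0.01 ] [ 0.608  0.001 -0.724]
3 [0.004 0.028 0.008] [ 0.608  0.001 -0.724]
4 [0.002 0.028 0.007] [ 0.608  0.001 -0.724]
5 [0.001 0.029 0.006] [ 0.608  0.001 -0.724]
```

Emit:
play_rows([
  [0.288,0,-0.345,0,0,0,50],
  [0.288,0,-0.345,0,0,0,50],
  [0.288,0,-0.345,0,0,0,50],
  [0.288,0,-0.345,0,0,0,50],
  [0,0,0,0,0,0,50],
])

```text
time: 23.6
ee_pos: [0.4687, 0.3014, 0.1327]
eef_rot: [-2.802, -0.485, -1.035]
ft_force: [0.8, 0.1, -1.3]
finger_gap: 0.571
grip_force: 30.0
```

Emit:
play_rows([
  [0.009,0.025,0.012,0.608,0,-0.724,50],
  [0.007,0.026,0.011,0.608,0,-0.724,50],
  [0.006,0.027,0.01,0.608,0,-0.724,50],
  [0.004,0.028,0.008,0.608,0,-0.724,50],
  [0.002,0.028,0.007,0.608,0,-0.724,50],
  [0,0.029,0.006,0.608,0,-0.724,50],
  [0,0,0,0,0,0,50],
])

```text
time: 24.48
ee_pos: [0.4714, 0.2935, 0.1257]
eef_rot: [-2.571, -0.98, -0.924]
ft_force: [-0.0, -0.4, -1.5]
finger_gap: 0.568
grip_force: 30.0
```

```bash
python3 - <<'E'
from h import *
st=arm.sense();print(st['ee_pos'],(tool(.8,.6957).inv()*R.from_rotvec(st['eef_rot'])).as_rotvec(),st['qpos'].round(2),st['finger_gap'],st['ft_force'])
a=plan([.472,.295,.042],tool(.8,.6957),n=6)
E
```

```text
[0.47141181 0.29345759 0.12574788] [-0.04795198 -0.00645669  0.05454601] [ 0.21 -0.03  2.21  0.78  0.46  0.44] 0.5677180544741 [-0.0153581  -0.41447105 -1.49022244]
0 [-0.174 -0.003  0.219] [ 0.1    0.013 -0.114]
1 [-0.174 -0.003  0.218] [ 0.1    0.013 -0.114]
2 [-0.174 -0.003  0.218] [ 0.1    0.013 -0.114]
3 [-0.174 -0.003  0.218] [ 0.1    0.013 -0.114]
4 [-0.175 -0.002  0.218] [ 0.1    0.013 -0.114]
5 [-0.175 -0.002  0.218] [ 0.1    0.013 -0.114]
```

Emit:
play_rows([
  [-0.174,0,0.218,0,0.013,0,50],
  [-0.174,0,0.218,0,0.013,0,50],
  [-0.174,0,0.218,0,0.013,0,50],
  [-0.174,0,0.218,0,0.013,0,50],
  [-0.174,0,0.218,0,0.013,0,50],
  [-0.174,0,0.218,0,0.013,0,50],
  [0,0,0,0,0,0,50],
])

```text
time: 25.35
ee_pos: [0.4708, 0.2953, 0.0411]
eef_rot: [-2.566, -0.981, -0.927]
ft_force: [-0.0, -0.5, -2.2]
finger_gap: 0.569
grip_force: 30.0
```

```bash
python3 - <<'E'
from h import *
st=arm.sense();print(st['ee_pos'],(tool(.73,.6957).inv()*R.from_rotvec(st['eef_rot'])).as_rotvec(),st['qpos'].round(2),st['finger_gap'],st['ft_force'])
a=plan(st['ee_pos']*[1,1,0]+[0,0,.036],tool(.73,.6957),n=1)
E
```

```text
[0.47080434 0.29527845 0.04114788] [-0.00098795 -0.00289177 -0.0006877 ] [ 0.22  0.19  2.23  1.31  0.33 -0.14] 0.5687809957299785 [-0.00319186 -0.54134724 -2.19556625]
0 [-0.066 -0.     0.079] [0.012 0.036 0.009]
```

Emit:
play_rows([
  [-0.06,0,0.072,0,0.036,0,50],
  [0,0,0,0,0,0,50],
])

```text
time: 25.6
ee_pos: [0.4723, 0.2956, 0.0384]
eef_rot: [-2.562, -0.981, -0.936]
ft_force: [-0.0, 0.6, 0.0]
finger_gap: 0.567
grip_force: 30.0
```

Emit:
play_rows([
  [-0.02,0,0.024,0,0,0,50],
  [0,0,0,0,0,0,50],
])

```text
time: 25.85
ee_pos: [0.4727, 0.2957, 0.0372]
eef_rot: [-2.561, -0.982, -0.937]
ft_force: [0.5, -0.3, -1.2]
finger_gap: 0.571
grip_force: 30.0
```

Emit:
play_rows([
  [-0.02,0,0.024,0,0,0,50],
  [0,0,0,0,0,0,50],
])

```text
time: 26.1
ee_pos: [0.4726, 0.2956, 0.0353]
eef_rot: [-2.562, -0.982, -0.936]
ft_force: [-0.5, -0.6, -1.1]
finger_gap: 0.568
grip_force: 30.0
```

Emit:
play_rows([
  [-0.02,0,0.024,0,0,0,50],
  [0,0,0,0,0,0,50],
])

```text
time: 26.35
ee_pos: [0.4726, 0.2956, 0.0337]
eef_rot: [-2.562, -0.982, -0.936]
ft_force: [0.6, 0.2, -0.8]
finger_gap: 0.568
grip_force: 30.0
```

Emit:
play_rows([
  [-0.013,0,0.015,0,0,0,50],
  [0,0,0,0,0,0,50],
])

```text
time: 26.6
ee_pos: [0.4732, 0.296, 0.0335]
eef_rot: [-2.56, -0.982, -0.938]
ft_force: [-1.5, -1.1, 3.2]
finger_gap: 0.57
grip_force: 30.0
```

Emit:
play_rows([
  [-0.013,0,0.015,0,0,0,50],
  [0,0,0,0,0,0,50],
])

```text
time: 26.85
ee_pos: [0.4738, 0.2963, 0.0335]
eef_rot: [-2.559, -0.981, -0.94]
ft_force: [-4.6, -2.1, 9.0]
finger_gap: 0.569
grip_force: 30.0
```

Touchdown at the expected height. Release, then back off along the fingers.

Emit:
play_rows([
  [0.02,0,-0.02,0,0,0,62],
  [0,0,0,0,0,0,85],
  [0,0,0,0,0,0,85],
  [0,0,0,0,0,0,85],
  [0,0,-0.4,0,0,0,85],
  [0,0,-0.6,0,0,0,85],
  [0,0,-0.6,0,0,0,85],
  [0,0,-0.6,0,0,0,85],
  [0,0,-0.6,0,0,0,85],
  [0,0,0,0,0,0,85],
])

```text
time: 28.1
ee_pos: [0.4063, 0.2353, 0.1423]
eef_rot: [-2.561, -0.982, -0.944]
ft_force: [0.4, -0.4, -0.1]
finger_gap: 0.909
grip_force: 0.0
```

```bash
python3 - <<'E'
from h import *
st=arm.sense();print(st['ee_pos'],st['finger_gap'],st['ft_force'],st['time'],abs(st['dq']).max())
for n in ['top','scene']:
    c=cam(n,n+'9')
    h=c['image'].astype(int)
    for nm,P in [('tin',[.471,.295,.066]),('p1',[.583,.355,.066])]:
        u,v=proj(c,np.array([P]))[0].astype(int);p=h[v-16:v+16,u-16:u+16];m=(p.mean(2)>115)
        k,l,s,cc=cv2.connectedComponentsWithStats(m.astype(np.uint8));j=1+s[1:,4].argmax()
        print(n,nm,(u,v),cc[j]+[u-16,v-16],s[j],ray(c,*(cc[j]+[u-16,v-16]),.066).round(3))
E
```

```text
[0.4063146  0.23532596 0.14231731] 0.9085020965824978 [ 0.42020154 -0.37544845 -0.07961943] 28.1 0.07026914331843631
top tin (np.int64(131), np.int64(268)) [129.23314607 265.86516854] [  4   4  22  21 356] [0.478 0.301 0.066]
top p1 (np.int64(106), np.int64(221)) [104.56047198 221.87020649] [  5   7  21  21 339] [0.583 0.359 0.066]
scene tin (np.int64(296), np.int64(139)) [296.40932642 125.89637306] [  0   0  32  11 193] [0.435 0.37  0.066]
scene p1 (np.int64(332), np.int64(138)) [332.85842294 130.62544803] [  0   0  32  22 558] [0.566 0.402 0.066]
```

```bash
python3 -c "
from rig import arm
print(arm.job_done())"
```

```text
the job is handed in; nothing more can be done
None
```

The tin's lid was pressed home (pedal hard on its stop at 30 N), and the tin now stands released on the floor of the tray's empty half; I handed the job in at about 28 s with no verdict returned, and I viewed 11 pictures, one over the limit of 10.

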